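# Find the full glue canister by its weight and hold it ready

### The arm

A 6-joint arm with a two-finger parallel gripper is mounted at the origin on the work surface. World frame = base frame: x ahead of the robot, y to its left, z up, the work surface at z = 0. Lengths are in m, angles in rad, forces in N, time in s.
With the tool pointing down it reaches from about 0.35 to 0.975 m from the base axis. Payload 4.9 kg.
Tool frame: the origin (TCP) lies midway between the tips of the shut fingers; the grasp point (between the pads) lies 19 mm behind it (ctrl.hold_point_z is the distance from the TCP to the grasp point, in m); z points along the fingers, y is the line along which they close (so a half turn about z gives the same grasp; the last joint's range is limited). The gripper opens to 85 mm and grips with 20 to 120 N. Pads are 22 mm wide; open, the fingers measure 114 mm over their backs; the gripper's body (76 mm by 85 mm) begins 54 mm behind the grasp point. The pads swing forward as they close: fully open they stand 13 mm farther back than shut.
Start: joints at [-1.312, 0.053, 1.613, -0, 1.476, -0.119], TCP at [0.231, -0.581, 0.197] pointing down, gripper open.
Joint ranges: [-3.01, 3.01], [-1.01, 2.22], [0.06, 2.58], [-1.02, 4.17], [0.09, 2.62], [-3.14, 3.14]. Speed limits (rad/s): [2.57, 2.57, 3.14, 3.14, 3.14, 3.14].

### API

Orientations are given as a rotation vector (axis times angle).
In Python, from station import status, viewer, finish_job, ctrl gives the robot as it stands.
- The arm moves only by the shell command python3 -m jog 'ROWS' [FORCE]. ROWS is JSON, a list of rows, each a list of 7 numbers: the turn, a rotation vector about the tool's x, y, z each as a share of 5 degrees, from -1 to 1, then the shift along the tool's x, y, z each as a share of 30 mm, from -1 to 1, then the opening, from -1 (shut) to 1 (fully open). A call has 1 to 5 rows; each row shifts and turns the commanded pose from where the row before left it, along the tool's axes as they then stand; what a row does not reach is not made up. A row lasts 1/8 s, in which the tool goes at most 62.5 mm and 10.7 degrees, less where a joint would pass 70% of its speed; a pose out of reach is approached as far as the arm can. A call with a number of a shift or a turn outside -1 to 1 is refused whole. A call with a gripper value outside its range is refused whole. The fingers move at their own pace and stop on an object; FORCE is the grip in N (left out, the last holds). Time passes only in rows, so rows that do not move let the fingers close. It gives the time, the measured TCP pose, the force, the opening and the grip force at its end, in the units of the state.
- status.get_obs(): the state, without advancing time (a new reading comes with each control period).
- viewer.get_image(name): name is "scene" or "side" or "wrist"; returns a dict with "img" (400x640x3 uint8, red, green, blue), "fovy" (degrees; the focal length in pixels is half the picture's height over the tangent of half this angle, whatever the lens; pixels are square), "cx", "cy" (the principal point, pixels), "distortion" ([k1, k2, p1, p2, k3] as OpenCV has them; the pictures are not rectified), "rvec" (rotation vector, rad) and "tvec" (3), from world to camera coordinates, as OpenCV has them. Camera axes: x right, y down, z forward; pixel columns grow to the right and rows downward; lengths in m; the calibration is good to about 2 mm. A picture is of the moment at which its call begins. There is no depth.
- finish_job(): hands the job in; it is judged then, once.
The state is a dict: "t": time; "q": joint angles; "dq": joint speeds; "effort": joint torques, N m; "tool_pos": TCP position; "tool_rot": TCP orientation; "contact_force": force on the tool from outside, world axes, zero at the start; "wrist_torque": the same for the moment, N m; "opening": finger opening in m; "grip_force": force on a finger pad.
Only numpy, scipy, OpenCV 4.12 (cv2) and the standard library are available. Lean on these libraries where they do the work, as an engineer would, in place of code of your own. Each camera call takes 0.05 s, during which the arm holds its last target. There are 200 camera calls.

### The job

Three glue canisters that look alike stand on the chipboard board; two are nearly empty and one is full: find the full one by feeling their weight, and finish while holding it by its cap in the gripper, upright and still, about 10 cm above the board and touching nothing else. The two nearly empty ones must end standing upright on the board, released; put down any that you lift, without dropping it, never tip a canister, and leave the other things where they are.

Things in the scene. Friction and masses are not known exactly. Their poses are not given: they have to be found in the camera images.
- can_a: one of three look-alike closed aluminium glue canisters on the board: cylinder 90 mm diameter, 125 mm high, a cone to 40 mm at 143 mm, then a black round screw cap 36 mm diameter, 143 to 175 mm (top), to grip from above. Origin: centre of the underside; z up its axis; yaw means nothing. Nearly empty: 0.14 to 0.28 kg, full: 0.63 to 0.90 kg; which is full cannot be seen
- can_b: one of three look-alike closed aluminium glue canisters on the board: cylinder 90 mm diameter, 125 mm high, a cone to 40 mm at 143 mm, then a black round screw cap 36 mm diameter, 143 to 175 mm (top), to grip from above. Origin: centre of the underside; z up its axis; yaw means nothing. Nearly empty: 0.14 to 0.28 kg, full: 0.63 to 0.90 kg; which is full cannot be seen
- can_c: one of three look-alike closed aluminium glue canisters on the board: cylinder 90 mm diameter, 125 mm high, a cone to 40 mm at 143 mm, then a black round screw cap 36 mm diameter, 143 to 175 mm (top), to grip from above. Origin: centre of the underside; z up its axis; yaw means nothing. Nearly empty: 0.14 to 0.28 kg, full: 0.63 to 0.90 kg; which is full cannot be seen
- board: fixed chipboard panel lying on the bench, 320 (x) x 480 (y) x 38 mm high; origin at the centre of its underside; its top, on which the canisters stand, is 38 mm above the origin
- block: bystander: small wooden block 30 x 50 x 12 mm lying on the near edge of the board; origin at the centre of its underside
- edge_strip: bystander: brown wooden edging strip 22 (x) x 160 (y) x 16 mm lying on the far edge of the board; origin at the centre of its underside
- tape_roll: bystander: roll of paper tape lying flat on the bench on the robot's left, 90 mm diameter, 25 mm high; origin at the centre of its underside
- scraper: bystander: flat scraper with a handle lying on the bench on the robot's right, at most 30 mm high and about 250 mm long along x; origin under its middle
- glue_roller: bystander: grey glue roller lying on the bench on the robot's right, roller 120 mm long, 48 mm diameter, with a bent wire and a wooden handle; origin under the middle of the roller
- spray_bottle: bystander: clear trigger spray bottle with a red head standing on the bench on the robot's left, 72 mm diameter, 192 mm high; origin at the centre of its underside
There are look-alikes about, which are no part of the job. Leave any green look-alike of the can_a alone. Leave any green or pink look-alike of the can_b alone.

How it is judged:
By the outcome, as a careful person would: the job done as asked, in the order asked, and still so for the second after the job is handed in, while the arm keeps its last pose, push and grip.
It also fails if it takes over 58 s, if anything falls off the work surface, if the arm or the gripper's body presses on something with over 40 N, if the wrist force passes 120 N, or if a joint passes its speed limit or range.

## Working session

There is one attempt and no reset: what is moved stays moved. The work goes in short steps, Python scripts to look and compute and a shell command to move; the robot and the scene stay as the last step left them, time stands still between calls to the robot, and variables do not carry over. Pictures are saved under pics/ and viewed, at most 10 in all, crops included, and the job is handed in when it is done.

```bash
mkdir -p pics; ls; python3 - <<'E'
from station import status, viewer, ctrl
import cv2
o=status.get_obs(); print(o)
for n in ("scene","side"):
    d=viewer.get_image(n); cv2.imwrite(f"pics/{n}0.png",d["img"][:,:,::-1]); print(n,{k:v for k,v in d.items() if k!="img"})
E
```

```text
pics
{'t': 0.0, 'q': array([-1.31199124e+00,  5.33490135e-02,  1.61431463e+00,  2.32717503e-06,
        1.47599743e+00, -1.18995948e-01]), 'dq': array([-0.00129197,  0.0006614 , -0.00153564, -0.00120909, -0.00259077,
       -0.00061652]), 'effort': array([ 1.53583380e-03, -3.93687057e+01, -3.70173633e+01,  3.48802007e-05,
        7.18845418e-03, -8.95873029e-06]), 'tool_pos': array([ 0.23037124, -0.58024022,  0.19615564]), 'tool_rot': array([-3.08368100e+00, -5.89537564e-01,  2.23163487e-04]), 'contact_force': array([-0.0499519 ,  0.35721291,  0.03432328]), 'wrist_torque': array([-0.0247595 ,  0.00391925, -0.03317065]), 'grip_force': 0.0, 'opening': 0.08525327397760496}
scene {'fovy': 57.76419010823569, 'cx': 316.22770893694616, 'cy': 193.78910972662524, 'distortion': array([-0.0793641,  0.       ,  0.       ,  0.       ,  0.       ]), 'rvec': array([ 2.10606142,  1.00854858, -0.47789496]), 'tvec': array([-0.29694209, -0.21470857,  1.30796694])}
side {'fovy': 52.73654625869066, 'cx': 323.5665081376158, 'cy': 202.25155792990654, 'distortion': array([-0.0738613,  0.       ,  0.       ,  0.       ,  0.       ]), 'rvec': array([ 0.96007247, -2.38379109,  1.14770089]), 'tvec': array([0.32945147, 0.24973815, 0.77047352])}
```

View pics/scene0.png

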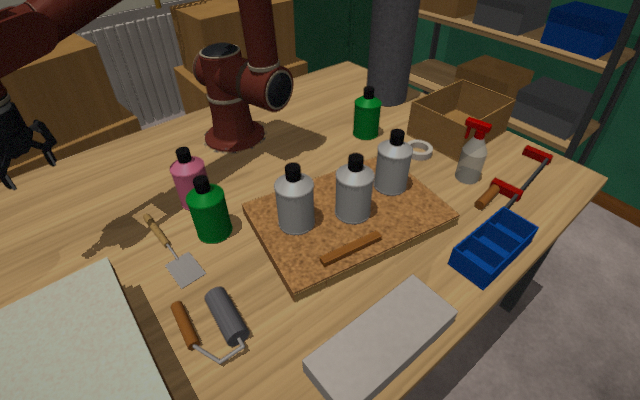

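View pics/side0.png

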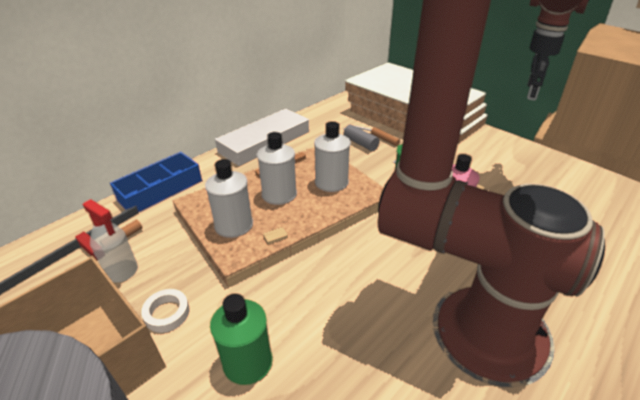

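The scene view shows silver canister caps at about (293,172), (355,161) and (397,138). In the side view they are at (332,129), (275,140) and (224,168), in matching order. The green and pink ones are decoys. I'll enlarge the caps.

```bash
python3 - <<'E'
import cv2,numpy as np
s=cv2.imread("pics/scene0.png");d=cv2.imread("pics/side0.png")
a=cv2.resize(s[120:190,265:425],None,fx=5,fy=5,interpolation=cv2.INTER_CUBIC)[:300] if 0 else cv2.resize(s[120:190,270:430],(800,350),interpolation=cv2.INTER_CUBIC)
b=cv2.resize(d[115:185,205:365],(800,350),interpolation=cv2.INTER_CUBIC)
cv2.imwrite("pics/c.png",cv2.resize(np.vstack([a,b]),(685,600)))
# dark blobs
for n,im,(x0,x1,y0,y1) in (("scene",s,(270,430,120,195)),("side",d,(205,365,115,190))):
    m=(im.max(2)<45).astype('uint8')[y0:y1,x0:x1]
    k,l,st,c=cv2.connectedComponentsWithStats(m)
    for i in range(1,k):
        if st[i,4]>40: print(n,st[i]+[x0,y0,0,0,0],c[i]+[x0,y0])
E
```

```text
scene [390 129  14  17 195] [396.66153846 137.        ]
scene [348 153  15  19 240] [355.25       162.41666667]
scene [285 163  16  19 253] [292.50988142 172.18972332]
side [327 123  11  15 149] [331.93959732 129.65771812]
side [269 133  12  16 170] [274.43529412 140.68235294]
side [216 160  15  19 217] [223.24884793 168.96774194]
```

View pics/c.png

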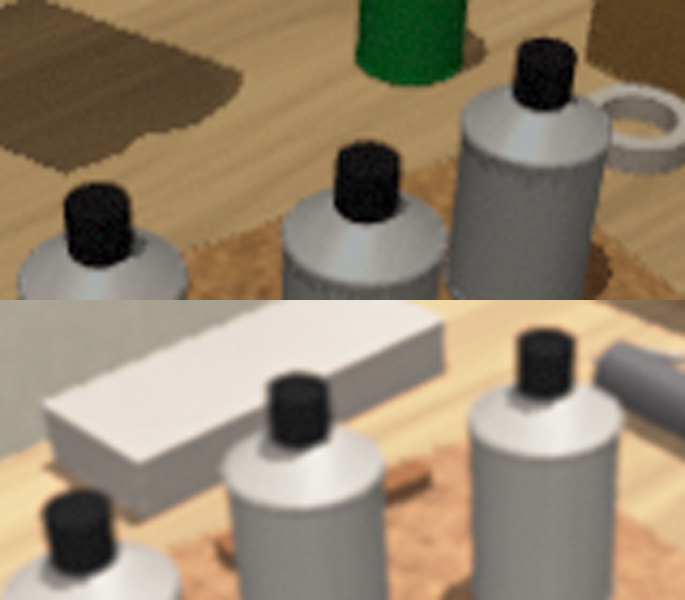

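```bash
cat > h.py <<'E'
import numpy as np,cv2
from scipy.spatial.transform import Rotation as R
from station import status, viewer, ctrl
def cam(n):
    d=viewer.get_image(n); f=200/np.tan(np.radians(d["fovy"]/2))
    K=np.array([[f,0,d["cx"]],[0,f,d["cy"]],[0,0,1]]); return d,K
def norm(d,K,p): return cv2.undistortPoints(np.array([[p]],float),K,d["distortion"])[0,0]
def P(d): return np.c_[cv2.Rodrigues(d["rvec"])[0],d["tvec"]]
def planept(d,K,p,z):
    r,t=cv2.Rodrigues(d["rvec"])[0],d["tvec"]; c=-r.T@t; v=r.T@np.r_[norm(d,K,p),1]; return c+v*(z-c[2])/v[2]
def delta(target):
    o=status.get_obs(); T=R.from_rotvec(o["tool_rot"]); return T.inv().apply(np.array(target)-o["tool_pos"])/.03
E
python3 - <<'E'
from h import *
a,Ka=cam("scene");b,Kb=cam("side")
for p,q in (((292.5,172.2),(331.9,129.7)),((355.2,162.2),(274.4,140.7)),((396.7,137),(223.2,169))):
    X=cv2.triangulatePoints(P(a),P(b),norm(a,Ka,p)[:,None],norm(b,Kb,q)[:,None])[:,0]
    print((X[:3]/X[3]).round(4),planept(a,Ka,p,.197).round(4),planept(b,Kb,q,.197).round(4))
print(ctrl.hold_point_z, R.from_rotvec(status.get_obs()["tool_rot"]).as_matrix().round(3), status.get_obs()["t"])
E
```

```text
[ 0.5304 -0.1061  0.1953] [ 0.5322 -0.1073  0.197 ] [ 0.5284 -0.1038  0.197 ]
[0.5922 0.028  0.1954] [0.5938 0.0267 0.197 ] [0.5899 0.0296 0.197 ]
[0.5801 0.1832 0.1959] [0.5814 0.1826 0.197 ] [0.5779 0.1837 0.197 ]
0.0187 [[ 0.929  0.369 -0.   ]
 [ 0.369 -0.929  0.001]
 [ 0.    -0.001 -1.   ]] 0.2
```

Triangulated cap heights come out at 0.195–0.196 m, against 0.197 expected, and the spacing is plausible. I'll go over can A (0.531, -0.106).

```bash
python3 -m jog '[[0,0,0,0,0,-0.9,1],[0,0,0,0.5,-0.4,-0.9,1],[0,0,0,0.95,-0.69,0,1],[0,0,0,0.95,-0.69,0,1],[0,0,0,0.95,-0.69,0,1]]' 60; python3 -m jog '[[0,0,0,0.95,-0.69,0,1],[0,0,0,0.95,-0.69,0,1],[0,0,0,0.95,-0.69,0,1],[0,0,0,0.95,-0.69,0,1],[0,0,0,0.95,-0.69,0,1]]'; python3 -m jog '[[0,0,0,0.95,-0.69,0,1],[0,0,0,0.95,-0.69,0,1],[0,0,0,0.95,-0.69,0,1],[0,0,0,0.95,-0.69,0,1],[0,0,0,0.95,-0.69,0,1]]'; python3 -m jog '[[0,0,0,0.9,-0.6,0,1],[0,0,0,0.5,-0.4,0,1],[0,0,0,0,0,0,1],[0,0,0,0,0,0,1]]'
python3 - <<'E'
from h import *
print(delta([.5305,-.1055,.25]), status.get_obs()["contact_force"])
d,K=cam("wrist"); cv2.imwrite("pics/w1.png",d["img"][:,:,::-1])
r,_=cv2.projectPoints(np.array([[.5305,-.1055,.213]]),d["rvec"],d["tvec"],K,d["distortion"]); print(r)
E
```

```text
t: 0.82
tool_pos: [0.297, -0.4739, 0.2512]
tool_rot: [-3.086, -0.589, -0.0]
contact_force: [0.8, 0.0, 1.0]
opening: 0.0853
grip_force: 0.0
t: 1.45
tool_pos: [0.3913, -0.325, 0.2512]
tool_rot: [-3.086, -0.59, 0.0]
contact_force: [0.7, -0.2, -0.3]
opening: 0.0853
grip_force: 0.0
t: 2.08
tool_pos: [0.4856, -0.1763, 0.2512]
tool_rot: [-3.086, -0.59, 0.0]
contact_force: [0.5, -1.0, 0.5]
opening: 0.085
grip_force: 0.0
t: 2.58
tool_pos: [0.5128, -0.1347, 0.2513]
tool_rot: [3.086, 0.589, -0.001]
contact_force: [-0.6, 0.5, 0.2]
opening: 0.0854
grip_force: 0.0
[ 0.9086134  -0.68740019  0.0424337 ] [-0.63247168  0.51064134  0.17396305]
[[[285.2313498 171.9960667]]]
```

View pics/w1.png

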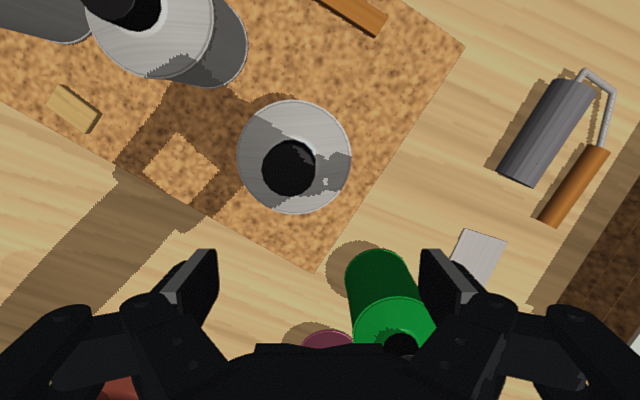

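The wrist view shows can A's cap top at about (289,168), against a prediction of (285,172). That is only a few mm off, so I'll refine from this view.

```bash
python3 - <<'E'
from h import *
d,K=cam("wrist"); p=planept(d,K,(289,168),.213); print(p,delta([p[0],p[1],.184]))
m=(d["img"].max(2)<45).astype('uint8')[130:210,240:340]
k,l,st,c=cv2.connectedComponentsWithStats(m); i=1+st[1:,4].argmax(); print(st[i]+[240,130,0,0,0])
E
```

```text
[ 0.53384245 -0.10704139  0.213     ] [ 0.99676444 -0.60673361  2.24677357]
[ 261  140   54   57 2233]
```

```bash
python3 -m jog '[[0,0,0,0.97,-0.62,0,1],[0,0,0,0,0,0.6,1],[0,0,0,0,0,0.8,1],[0,0,0,0,0,0.8,1],[0,0,0,0,0,0,1]]' 60; python3 -m jog '[[0,0,0,0,0,0,-1],[0,0,0,0,0,0,-1],[0,0,0,0,0,0,-1],[0,0,0,0,0,0,-1],[0,0,0,0,0,0,-1]]'
```

```text
t: 3.3
tool_pos: [0.5309, -0.1063, 0.182]
tool_rot: [-3.083, -0.588, 0.009]
contact_force: [0.7, -0.4, 0.2]
opening: 0.0853
grip_force: 0.0
t: 3.92
tool_pos: [0.5334, -0.106, 0.1856]
tool_rot: [3.086, 0.59, 0.0]
contact_force: [0.3, 0.4, -0.1]
opening: 0.0001
grip_force: 0.0
```

The gripper closed to zero with no grip, so I'll check where the cap is.

```bash
python3 - <<'E'
from h import *
ims=[]
for n in ("wrist","scene","side"):
    d,K=cam(n); ims.append(d["img"][:,:,::-1])
    r,_=cv2.projectPoints(status.get_obs()["tool_pos"][None],d["rvec"],d["tvec"],K,d["distortion"]); print(n,r)
a=cv2.resize(ims[1][80:280,180:430],(500,400)); b=cv2.resize(ims[2][50:250,180:430],(500,400))
cv2.imwrite("pics/m.png",cv2.resize(np.vstack([np.hstack([a,b])[:,:1000]]),(800,320)))
cv2.imwrite("pics/w2.png",ims[0])
E
```

```text
wrist [[[316.76133572 232.23234174]]]
scene [[[293.56048397 176.26164765]]]
side [[[330.97983351 132.87202527]]]
```

View pics/m.png

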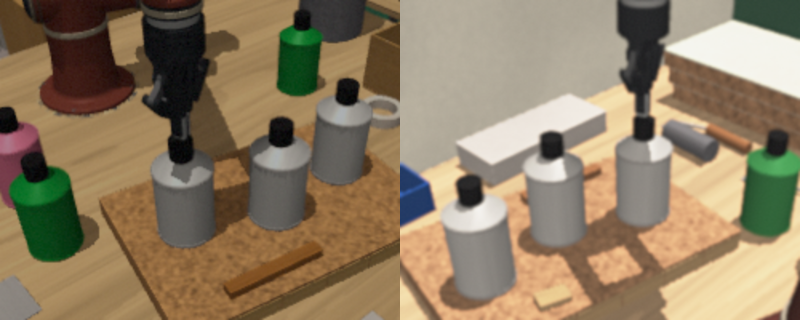

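View pics/w2.png

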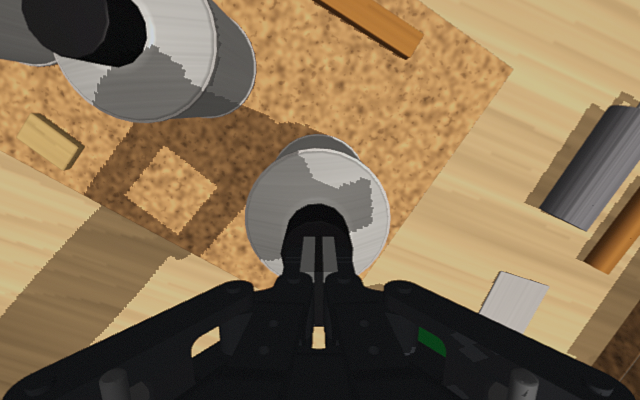

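```bash
python3 - <<'E'
from h import *
ims=[]
for n in ("scene","side"):
    d,K=cam(n); im=d["img"][:,:,::-1].copy(); o=status.get_obs()
    cx,cy=(293,172) if n=="scene" else (331,130)
    old=cv2.imread(f"pics/{n}0.png")
    c=[cv2.resize(q[cy-35:cy+25,cx-40:cx+40],(400,300),interpolation=cv2.INTER_CUBIC) for q in (old,im)]
    for z in (.186,.213):
        r,_=cv2.projectPoints(np.r_[o["tool_pos"][:2],z][None],d["rvec"],d["tvec"],K,d["distortion"]); r=(r[0,0]-[cx-40,cy-35])*5+2; cv2.circle(c[1],tuple(r.astype(int).tolist()),3,(0,0,255) if z<.2 else (0,255,255),-1)
    ims.append(np.hstack(c))
cv2.imwrite("pics/z.png",np.vstack(ims)); print(o["t"],o["tool_pos"],o["q"],o["contact_force"],o["effort"])
E
```

```text
4.175 [ 0.53331576 -0.10601041  0.18536253] [-3.33125201e-01 -1.34299269e-01  1.81462984e+00  3.43498512e-05
  1.46135239e+00  8.59863747e-01] [-0.29397334 -0.90156826  0.43438689] [ 2.03296295e-03 -3.10326183e+01 -3.69171417e+01  6.33228638e-05
  6.49347839e-04 -5.68922769e-05]
```

View pics/z.png

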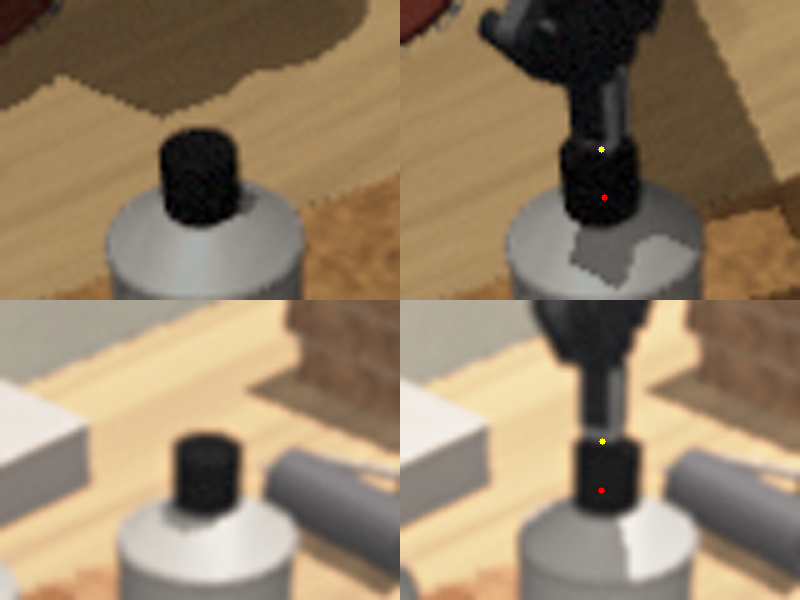

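```bash
python3 - <<'E'
from h import *
d,K=cam("wrist"); r=cv2.Rodrigues(d["rvec"])[0]; c=-r.T@d["tvec"]; o=status.get_obs(); print("cam",c,"tool",o["tool_pos"],"fwd",r[2],"f",K[0,0])
# shoulder circle (dia 90, z .163) of can A projected: width for z offsets of camera
th=np.linspace(0,6.28,60)
for dz in (0,.013,.027):
    pts=np.c_[.5325+.045*np.cos(th),-.1065+.045*np.sin(th),0*th+.163-dz]
    q=cv2.projectPoints(pts,d["rvec"],d["tvec"],K,d["distortion"])[0][:,0]; 
    # board corner etc
    print(dz,q.min(0),q.max(0))
for z in (.186,.2,.215): 
    print(z,cv2.projectPoints(np.r_[o["tool_pos"][:2],z][None],d["rvec"],d["tvec"],K,d["distortion"])[0].ravel())
E
```

```text
cam [ 0.59558461 -0.08226569  0.36104571] tool [ 0.53330505 -0.10599527  0.18535372] fwd [-0.24067081 -0.09522143 -0.96592466] f 333.0498159790856
0 [245.3880345  148.92593901] [389.09741098 285.41932651]
0.013 [249.52449978 146.55610311] [385.07181448 275.93223318]
0.027 [253.48394509 144.30215893] [381.21822007 266.79559449]
0.186 [316.83398792 232.66108042]
0.2 [316.72734124 242.31080904]
0.215 [316.59287109 254.47853293]
```

The wrist view's shoulder circle matches the reported camera pose. However, the real fingertips sit at z≈0.215, just above the cap, so they are about 28 mm farther back than the reported TCP. I'll open, go 30 mm deeper, and grip again.

```bash
python3 -m jog '[[0,0,0,0,0,-0.2,1],[0,0,0,0,0,0,1],[0,0,0,0,0,0,1],[0,0,0,0,0,0,1]]'; python3 -m jog '[[0,0,0,0,0,0.4,1],[0,0,0,0,0,0.4,1],[0,0,0,0,0,0.4,1],[0,0,0,0,0,0,1]]';  python3 -m jog '[[0,0,0,0,0,0,-1],[0,0,0,0,0,0,-1],[0,0,0,0,0,0,-1],[0,0,0,0,0,0,-1],[0,0,0,0,0,0,-1]]'
```

```text
t: 4.72
tool_pos: [0.5333, -0.106, 0.1913]
tool_rot: [-3.086, -0.59, 0.0]
contact_force: [-0.0, -0.4, -0.6]
opening: 0.0722
grip_force: 0.0
t: 5.22
tool_pos: [0.5322, -0.1056, 0.1532]
tool_rot: [-3.084, -0.59, 0.005]
contact_force: [-0.1, 0.3, 0.4]
opening: 0.0852
grip_force: 0.0
t: 5.85
tool_pos: [0.5337, -0.1059, 0.1563]
tool_rot: [3.086, 0.59, 0.002]
contact_force: [-1.0, 2.0, 4.4]
opening: 0.0341
grip_force: 60.2
```

Gripped at 34 mm with 60 N. I'll lift about 25 mm and weigh.

```bash
python3 -m jog '[[0,0,0,0,0,-0.2,-1],[0,0,0,0,0,-0.3,-1],[0,0,0,0,0,-0.3,-1],[0,0,0,0,0,0,-1],[0,0,0,0,0,0,-1]]'; python3 -m jog '[[0,0,0,0,0,0,-1],[0,0,0,0,0,0,-1],[0,0,0,0,0,0,-1]]'; python3 -m jog '[[0,0,0,0,0,0,-1]]'
```

```text
t: 6.48
tool_pos: [0.5331, -0.106, 0.1792]
tool_rot: [-3.086, -0.59, 0.001]
contact_force: [0.3, -0.2, -7.2]
opening: 0.0341
grip_force: 60.6
t: 6.85
tool_pos: [0.5332, -0.106, 0.1792]
tool_rot: [-3.086, -0.59, 0.0]
contact_force: [0.5, 0.1, -7.3]
opening: 0.0342
grip_force: 60.6
t: 6.98
tool_pos: [0.5333, -0.106, 0.1794]
tool_rot: [-3.086, -0.59, 0.0]
contact_force: [0.3, 1.0, -6.9]
opening: 0.0342
grip_force: 60.6
```

The reading is 7.1 N, or 0.72 kg, so this is the full one. I'll raise it to about 10 cm above the board.

```bash
python3 -m jog '[[0,0,0,0,0,-0.4,-1],[0,0,0,0,0,-0.6,-1],[0,0,0,0,0,-0.6,-1],[0,0,0,0,0,-0.6,-1],[0,0,0,0,0,-0.37,-1]]'; python3 -m jog '[[0,0,0,0,0,0,-1],[0,0,0,0,0,0,-1],[0,0,0,0,0,0,-1],[0,0,0,0,0,0,-1],[0,0,0,0,0,0,-1]]'
python3 - <<'E'
from h import *
ims=[]
for n in ("scene","side"):
    d,K=cam(n); im=d["img"][:,:,::-1].copy()
    th=np.linspace(0,6.28,40)
    for z in (.138,.263):
        q=cv2.projectPoints(np.c_[.5325+.045*np.cos(th),-.1065+.045*np.sin(th),0*th+z],d["rvec"],d["tvec"],K,d["distortion"])[0]
        cv2.polylines(im,[q.astype(int)],True,(0,0,255),1)
    ims.append(im[40:290,160:460])
cv2.imwrite("pics/f.png",cv2.resize(np.hstack(ims),(800,333)))
print(status.get_obs())
E
```

```text
t: 7.6
tool_pos: [0.534, -0.1062, 0.2589]
tool_rot: [3.084, 0.59, 0.004]
contact_force: [-0.9, -1.1, -7.6]
opening: 0.0346
grip_force: 61.1
t: 8.22
tool_pos: [0.5332, -0.106, 0.2562]
tool_rot: [-3.085, -0.59, 0.001]
contact_force: [-1.3, -0.2, -7.6]
opening: 0.034
grip_force: 61.2
{'t': 8.325, 'q': array([-3.33180007e-01, -1.70327609e-01,  1.72924516e+00,  1.44477287e-05,
        1.58290871e+00,  8.59856747e-01]), 'dq': array([-0.00056779, -0.00089948, -0.00247396, -0.00103888,  0.00067432,
        0.00087532]), 'effort': array([-7.78982267e-04, -3.42950642e+01, -4.22841239e+01, -1.27769689e-02,
        2.49337312e-02, -3.45109903e-06]), 'tool_pos': array([ 0.53329051, -0.10603945,  0.25638115]), 'tool_rot': array([-3.08559321e+00, -5.89837464e-01,  3.06735219e-04]), 'contact_force': array([ 0.51107255,  0.01480615, -6.77338106]), 'wrist_torque': array([ 0.05788145, -0.05195236,  0.00698941]), 'grip_force': 61.17372393608093, 'opening': 0.0340811866547672}
```

View pics/f.png

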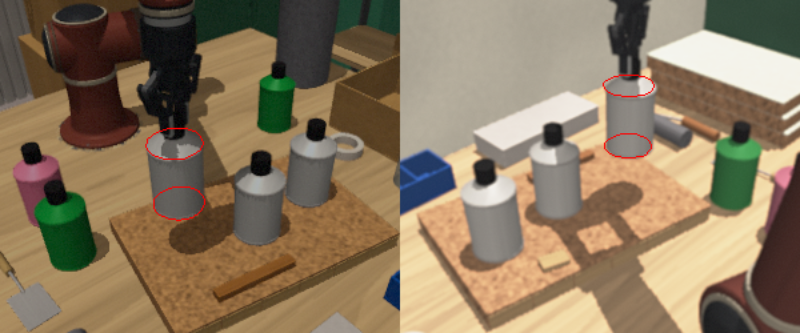

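The can is upright, and its base and shoulder match the rings drawn for 100 mm above the board. The other cans and bystanders have not moved.

```bash
python3 -c "
from station import finish_job; print(finish_job())"
```

```text
the job is handed in; nothing more can be done
None
```

I handed the job in at about 8 s, with the arm holding the full canister (about 0.72 kg by wrist force, the rightmost from the robot) by its cap, upright and still about 10 cm above the board; it was the first one I weighed, so I never touched the other two.

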